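Twist the tool hook off its rail and box both parts

TASK

On the carver's bench a brass double hook with a red grip is still hooked under the bar of its short wooden rail. Give the hook nearly a quarter turn counter-clockwise, seen from above, and lift it off while the rail stays on the bench; then put the hook in the green box and the rail, lying flat, in the blue box. Leave the black hook on its own rail as it is.

Things in the scene. Friction and masses are not known exactly. Their poses are not given: they have to be found in the camera images.
- hook_grip (a point): Centre of the red grip (40 mm along x, 14 in y, 16 high) of a brass hook, 62 mm above the hook's feet; 110 g, 72 x 38 x 70 mm. 8 mm legs at (28,15) and (-28,-15) mm; toes 8 mm high run from them along y under the rail's bar to y=-14, +14. Turned counter-clockwise (from above) about the grip, raised 0-6 mm, the toes clear the bar at 60-90 deg; clockwise, or lifted over 10 mm unturned, it jams.
- rail_mid (a point): Middle of the bar of a short tool rail (180 g), 24 mm above the rail's underside: dark wooden bar, 12 mm in diameter, along x, on brass feet 18 mm long, 40 mm wide (y) at x = +-66 mm; 150 mm long over all. z up. The hook stands astride the bar, its grip above and along the bar, within 12 mm of the middle and 5 degrees. Hook and rail look the same after half a turn.
- hook_box: Green open box for the hook, fixed to the bench. Outside 200 mm (x) by 130 mm (y) by 40 mm high, walls and floor 6 mm thick. Origin at the centre of its underside, on the bench; z up.
- rail_box: Blue open box for the rail, fixed to the bench, of the same size and with the same frame as the green one: outside 200 mm (x) by 130 mm (y) by 40 mm high, walls and floor 6 mm thick. The rail fits in with its bar along the box's x.
- dark_hook_grip (a point): Bystander: a black steel hook with a black grip, the same in shape, on a like rail with black steel feet. This point is the centre of its grip. It stays as it is.
Things that resemble listed ones, but are neither listed nor needed, are in the scene too. What is shaped like the part that bears hook_grip but orange or turquoise is not meant.

How it is judged (in metres and radians):
On the way:
1. the brass hook is lifted clear above its rail (red grip more than 115 mm above the bench) while the rail still stands on the bench (height (world z) of hook_grip above 0.115 m and height (world z) of rail_mid below 0.035 m and angle between rail_mid's own z axis and vertical below 0.2 rad), for 0.2 s.
At the end, for the whole second after the job is handed in: Brass hook at rest inside the green box (grip centre within the walls, under 85 mm above the bench); rail at rest flat in the blue box (bar middle within 40 mm along and 50 mm across of the box centre, 15 to 42 mm above the bench, tilt under 11 degrees) (x of hook_grip in the frame of hook_box between -0.094 and 0.094 m and y of hook_grip in the frame of hook_box between -0.059 and 0.059 m and z of hook_grip in the frame of hook_box between 0 and 0.085 m and x of rail_mid in the frame of rail_box between -0.04 and 0.04 m and y of rail_mid in the frame of rail_box between -0.05 and 0.05 m and z of rail_mid in the frame of rail_box between 0.015 and 0.042 m and angle between rail_mid's own z axis and vertical below 0.2 rad and linear speed of each of hook, rail below 0.02 m/s); the robot touches nothing.
It fails at once if the black hook is moved by more than 25 mm (distance of dark_hook_grip from where it was at the start of the episode above 0.025 m).
It also fails if it takes over 58 s, if anything falls off the work surface, if the arm or the gripper's body presses on something with over 40 N, if the wrist force passes 120 N, or if a joint passes its speed limit or range.

ROBOT

A 6-joint arm with a two-finger parallel gripper is mounted at the origin on the work surface. World frame = base frame: x ahead of the robot, y to its left, z up, the work surface at z = 0. Lengths are in m, angles in degrees, forces in N, time in s.
With the tool pointing down it reaches from about 0.4 to 0.825 m from the base axis. Payload 7 kg.
Tool frame: the origin (TCP) lies between the finger pads; the fingertips stand 19 mm ahead of it and the grasp point (between the pads) is the TCP; z points along the fingers, y is the line along which they close (so a half turn about z gives the same grasp; the last joint's range is limited). The gripper opens to 88 mm and grips with 3 to 60 N. Pads are 19 mm wide; open, the fingers measure 130 mm over their backs; the gripper's body (78 mm by 193 mm) begins 47 mm behind the grasp point.
Start: joints at [84.803, 20.546, 0.682, 0, -70.136, -16.507], TCP at [0.25, 0.627, 0.246] pointing down, gripper open.
Joint ranges: [-176.03, 176.03], [-82.01, 121.73], [-58.28, 71.71], [-173.87, 95.51], [-174.79, -0.11], [-173.66, 173.66]. Speed limits (degrees/s): [136.94, 136.94, 172.46, 180, 180, 180].

INTERFACE

Orientations are given as [roll, pitch, yaw] about the fixed x, y, z axes, in that order (R = Rz(yaw) Ry(pitch) Rx(roll)).
In Python, from plant import get_obs, snapshot, close_job, spot_in, spot_point gives the robot as it stands.
- The arm moves only by the tool play_rows, never from a script. Its argument "plan" is a list of rows, each a list of 6 numbers: the shift along the tool's x, y, z in cm, then the turn, a rotation vector about the tool's x, y, z in degrees. A call has 1 to 20 rows; each row shifts and turns the commanded pose from where the row before left it, along the tool's axes as they then stand; what a row does not reach is not made up. A row lasts 1/12 s, in which the tool goes at most 41.7 mm and 7.16 degrees, less where a joint would pass 70% of its speed; a pose out of reach is approached as far as the arm can. A call is refused whole if a number of a shift passes 4.17 or a number of a turn 7.16, either way. A call with a gripper value outside its range is refused whole. "grip" is the finger opening in cm, from 0 to 8.76, set as the call begins (left out, the last holds). The fingers move at their own pace and stop on an object; the grip force is fixed at half the most. Time passes only in rows, so rows that do not move let the fingers close. It gives the time, the measured TCP pose, the force, the opening and the grip force at its end, in the units of the state.
- get_obs(): the state, without advancing time (a new reading comes with each control period).
- snapshot(name): name is "scene" or "top"; returns a dict with "frame" (420x560x3 uint8, red, green, blue), "fx", "fy", "cx", "cy" (pixels), "position" and "attitude" of the camera in the world. Camera axes: x right, y down, z forward; pixel columns grow to the right and rows downward; lengths in m; the calibration is good to about 2 mm. A picture is of the moment at which its call begins. There is no depth.
- close_job(): hands the job in; it is judged then, once.
Trained networks look in the newest picture that a camera, given by its name, has taken for a name from the list of things; names that differ only in an ending like _2 or _b are one class to them, and where a whole thing is asked for, a point or a joint stands for the part that bears it (a point fixed in the world has none). Each returns a list of dicts, best first, with "score" (0 to 1); they miss things now and then, are a little off and sometimes report something else, mostly with a low value. They report only what shows in the picture. A call takes as long as a camera call. They do not tell look-alikes from the thing itself.
- spot_in(camera, thing): "position" ([x, y, z] in m, in world coordinates, good to about 4 mm: the middle of the surface that is visible of it).
- spot_point(camera, thing): "position" ([x, y, z] in m, in world coordinates, good to about 4 mm: a listed point, or the origin of a listed thing).
The state is a dict: "clock": time; "joint_pos": joint angles; "qvel": joint speeds; "tau": joint torques, N m; "tool_pos": TCP position; "orientation": TCP orientation; "force": force on the tool from outside, world axes, zero at the start; "moment": the same for the moment, N m; "opening": finger opening in m; "gripper_force": force on a finger pad.
Only numpy, scipy, OpenCV 4.12 (cv2) and the standard library are available. Lean on these libraries where they do the work, as an engineer would, in place of code of your own. Each camera call takes 0.05 s, during which the arm holds its last target. There are 200 camera calls.

## Working session

There is one attempt and no reset: what is moved stays moved. The work goes in short steps, Python scripts to look and compute and a tool call to move; the robot and the scene stay as the last step left them, time stands still between calls to the robot, and variables do not carry over. Pictures are saved under pics/ and viewed, at most 10 in all, crops included, and the job is handed in when it is done.

Besides the shell and the picture viewer there is one more tool, called after "Request:" as name(argument=value, ...) on one line, values as JSON. play_rows: Moves the arm, as the interface text tells. Its arguments: {"type":"object","properties":{"plan":{"type":"array","items":{"type":"array","items":{"type":"number"}}},"grip":{"type":"number"}},"required":["plan"]}

```bash
mkdir -p pics
cat > h.py <<'E'
import numpy as np, cv2
from plant import *
def save(cam,name):
    s=snapshot(cam); cv2.imwrite('pics/'+name,s['frame'][:,:,::-1]); return s
E
python3 - <<'E'
from h import *
for c in ("scene","top"):
    s=save(c,c+'0.png'); print(c,s['position'],s['attitude'],s['fx'],s['cx'],s['cy'])
    for t in ("hook_grip","rail_mid","hook_box","rail_box","dark_hook_grip"):
        print(t,[(np.round(d['position'],3).tolist(),round(d['score'],2)) for d in spot_point(c,t)])
o=get_obs();print(o)
a=cv2.imread('pics/scene0.png');b=cv2.imread('pics/top0.png')
E
```

```text
scene [0.87005038 0.50764068 0.78430362] [-1.40393198e+02 -1.15836708e-01  1.53462278e+02] 472.3675814600402 271.58763496998364 211.20963229017858
hook_grip [([0.568, -0.081, 0.061], 0.94), ([0.558, 0.035, 0.059], 0.82), ([0.644, 0.125, 0.06], 0.79), ([0.662, -0.032, 0.059], 0.74), ([0.764, -0.049, 0.063], 0.64)]
rail_mid [([0.662, -0.045, 0.026], 0.59)]
hook_box [([0.542, 0.326, -0.003], 0.92)]
rail_box [([0.512, -0.295, -0.003], 0.81)]
dark_hook_grip [([0.45, -0.026, 0.058], 0.74)]
top [0.42205865 0.01270337 1.13749964] [-170.12783336    0.22788067  -90.25972935] 456.50472829631343 288.1005521988737 215.596697016191
hook_grip [([0.663, -0.028, 0.06], 0.76), ([0.57, -0.078, 0.066], 0.74), ([0.763, -0.053, 0.061], 0.61), ([0.644, 0.127, 0.059], 0.47)]
rail_mid [([0.664, -0.038, 0.027], 0.83)]
hook_box [([0.547, 0.327, -0.001], 0.77)]
rail_box [([0.51, -0.291, -0.002], 0.9)]
dark_hook_grip [([0.452, -0.023, 0.064], 0.61)]
{'clock': 0.6, 'joint_pos': array([ 8.48017407e+01,  2.05441276e+01,  6.79639802e-01, -4.54636580e-04,
       -7.01373483e+01, -1.65075656e+01]), 'qvel': array([ 0.01748233, -0.06814698,  0.05571333, -0.04420177,  0.0713714 ,
        0.00974588]), 'tau': array([ 1.56957860e-03, -5.81988931e+01,  2.93176532e+01,  6.99964240e+00,
        1.23349082e-02, -4.01094087e-05]), 'tool_pos': array([0.24963924, 0.62708317, 0.24556738]), 'orientation': array([ 1.79998118e+02, -1.11773929e-04, -2.17059793e+01]), 'force': array([ 0.5191851 , -0.42775101, -0.52052058]), 'moment': array([-0.0330841 ,  0.01605987, -0.02162813]), 'gripper_force': 0.0, 'opening': 0.08775103704980444}
```

View pics/scene0.png

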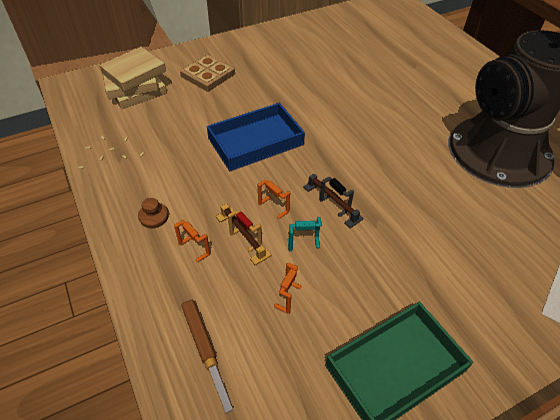

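View pics/top0.png

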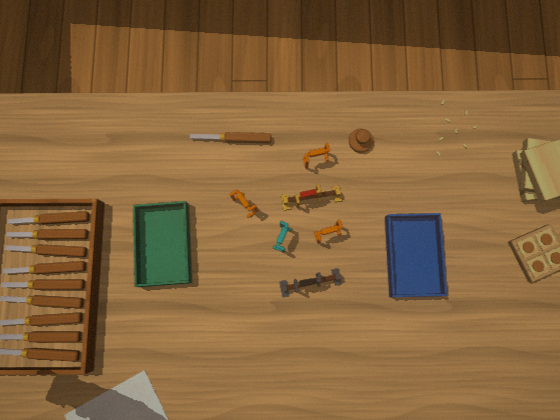

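The scene view shows the red-gripped hook on its brass-footed rail near (243,225), with orange and turquoise decoys around it. The top view shows the rail from about (288,203) to (340,194), the green box at (162,243), the blue box at (415,255), and the black hook at (313,283).

```bash
cat >> h.py <<'E'
from scipy.spatial.transform import Rotation as R
def ray(s,uv,z):
    uv=np.atleast_2d(uv).astype(float)
    d=np.c_[(uv[:,0]-s['cx'])/s['fx'],(uv[:,1]-s['cy'])/s['fy'],np.ones(len(uv))]
    d=R.from_euler('xyz',s['attitude'],degrees=True).apply(d); p=np.array(s['position'])
    return p+d*((z-p[2])/d[:,2])[:,None]
def px(s,P):
    q=R.from_euler('xyz',s['attitude'],degrees=True).inv().apply(np.atleast_2d(P)-s['position'])
    return np.c_[q[:,0]/q[:,2]*s['fx']+s['cx'],q[:,1]/q[:,2]*s['fy']+s['cy']]
def mask(s,name):
    h=cv2.cvtColor(s['frame'],cv2.COLOR_RGB2HSV); H,S,V=[h[...,i].astype(int) for i in range(3)]
    return {'red':((H<5)|(H>172))&(S>180)&(V>70),'brass':(H>18)&(H<32)&(S>130)&(V>110),
      'green':(H>60)&(H<90)&(S>120),'blue':(H>105)&(H<125)&(S>130)}[name].astype(np.uint8)
def blobs(s,name,mn=8):
    n,l,st,c=cv2.connectedComponentsWithStats(mask(s,name),connectivity=8)
    return [(np.argwhere(l==i)[:,::-1],st[i,4],c[i]) for i in range(1,n) if st[i,4]>=mn]
E
python3 - <<'E'
from h import *
for c in ("scene","top"):
    s=snapshot(c)
    for col,z in (("red",.066),("brass",.02),("green",.04),("blue",.04)):
        for p,n,cc in blobs(s,col):
            w=ray(s,p,z)[:,:2]; m=w.mean(0); e=np.linalg.eigh(np.cov(w.T)); v=e[1][:,1]
            print(c,col,n,cc.round(),m.round(4),'ang',round(np.degrees(np.arctan2(v[1],v[0]))%180,1),'rect',[np.round(x,3) for x in cv2.minAreaRect((w*1000).astype(np.float32))])
s=snapshot('top');f=s['frame'][170:270,260:360];g=cv2.resize(f,(400,400),interpolation=cv2.INTER_CUBIC)
s=snapshot('scene');f=s['frame'][185:285,190:290];g2=cv2.resize(f,(400,400),interpolation=cv2.INTER_CUBIC)
cv2.imwrite('pics/crop1.png',np.hstack([g,g2])[:,:,::-1])
E
```

```text
scene red 110 [244. 219.] [ 0.6603 -0.0295] ang 99.5 rect [array([660.013, -27.419]), array([15.385, 43.559]), np.float64(6.806)]
scene brass 15 [225. 206.] [ 0.6691 -0.1144] ang 25.1 rect [array([ 668.782, -114.162]), array([11.262,  7.166]), np.float64(7.947)]
scene brass 28 [221. 218.] [ 0.688  -0.0892] ang 152.5 rect [array([686.104, -91.654]), array([17.416, 13.904]), np.float64(7.312)]
scene brass 10 [255. 226.] [ 0.6353 -0.0366] ang 174.2 rect [array([634.45 , -36.041]), array([ 5.832, 16.93 ]), np.float64(73.846)]
scene brass 14 [259. 248.] [0.6502 0.0162] ang 6.6 rect [array([650.371,  16.263]), array([12.537,  5.177]), np.float64(5.202)]
scene brass 14 [268. 254.] [0.6417 0.036 ] ang 34.9 rect [array([642.654,  35.835]), array([12.073,  7.458]), np.float64(15.725)]
scene brass 8 [255. 260.] [0.6702 0.0375] ang 156.6 rect [array([670.419,  37.417]), array([4.627, 9.715]), np.float64(63.54)]
scene green 385 [305. 230.] [0.5554 0.0288] ang 10.5 rect [array([559.863,  36.418]), array([74.368, 73.003]), np.float64(69.947)]
scene green 9716 [397. 364.] [0.5548 0.3332] ang 1.8 rec
[... 3886 characters left out ...]
 array([180.635, 123.199]), np.float64(1.187)]
top blue 10 [440. 226.] [ 0.5867 -0.3525] ang 176.5 rect [array([ 586.76 , -352.477]), array([ 0.   , 22.131]), np.float64(86.479)]
top blue 12 [441. 238.] [ 0.5568 -0.3526] ang 0.1 rect [array([ 556.223, -351.807]), array([ 2.413, 24.222]), np.float64(86.479)]
top blue 27 [442. 256.] [ 0.5135 -0.3536] ang 0.6 rect [array([ 511.657, -353.632]), array([55.185,  2.606]), np.float64(1.183)]
top blue 13 [444. 275.] [ 0.4669 -0.3544] ang 177.6 rect [array([ 466.364, -353.399]), array([ 2.379, 26.053]), np.float64(86.394)]
top blue 10 [445. 288.] [ 0.438  -0.3549] ang 179.5 rect [array([ 438.088, -355.039]), array([21.121,  2.105]), np.float64(2.812)]
```

View pics/crop1.png

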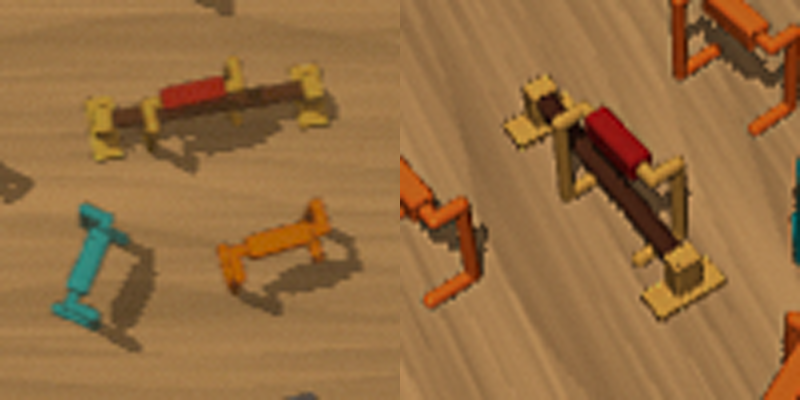

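The crop shows the red grip clear of obstacles, with the bar at about 98–99° and the grip at about 100°. I'll move above the grip at (0.662, -0.031).

Request:
play_rows(plan=[[3.13,2.29,0.48,0,0,0],[3.13,2.29,0.48,0,0,0],[3.13,2.29,0.48,0,0,0],[3.13,2.29,0.48,0,0,0],[3.13,2.29,0.48,0,0,0],[3.13,2.29,0.48,0,0,0],[3.13,2.29,0.48,0,0,0],[3.13,2.29,0.48,0,0,0],[3.13,2.29,0.48,0,0,0],[3.13,2.29,0.48,0,0,0],[3.13,2.29,0.48,0,0,0],[3.13,2.29,0.48,0,0,0],[3.13,2.29,0.48,0,0,0],[3.13,2.29,0.48,0,0,0],[3.13,2.29,0.48,0,0,0],[3.13,2.29,0.48,0,0,0],[3.13,2.29,0.48,0,0,0],[3.13,2.29,0.48,0,0,0],[3.13,2.29,0.48,0,0,0],[3.13,2.29,0.48,0,0,0]], grip=4.5)

```text
clock: 2.47
tool_pos: [0.6628, -0.0317, 0.1495]
orientation: [-180.0, -0.0, -21.7]
force: [0.5, 1.0, 0.1]
opening: 0.0451
gripper_force: 0.0
```

Request:
play_rows(plan=[[0,0,0,0,0,6.5],[0,0,0,0,0,6.5],[0,0,0,0,0,6.5],[0,0,0,0,0,6.5],[0,0,0,0,0,6.5],[0,0,0,0,0,6.5],[0,0,0,0,0,6.5],[0,0,0,0,0,6.5],[0,0,0,0,0,6.3],[0,0,0,0,0,0],[0,0,0,0,0,0]])

```text
clock: 3.38
tool_pos: [0.6619, -0.0299, 0.1496]
orientation: [-180.0, -0.0, -79.8]
force: [0.0, -0.3, 0.1]
opening: 0.0452
gripper_force: 0.0
```

```bash
cat >> h.py <<'E'
def togo(xyz,yaw):
    o=get_obs(); M=R.from_euler('xyz',o['orientation'],degrees=True); T=R.from_euler('xyz',[180,0,yaw],degrees=True)
    print(round(o['clock'],2),'at',o['tool_pos'].round(4),o['orientation'].round(2),'j',o['joint_pos'].round(0),'F',o['force'].round(1),'open',round(o['opening'],4),o['gripper_force'])
    print('shift cm',(M.inv().apply(np.array(xyz)-o['tool_pos'])*100).round(2),'turn',np.degrees((M.inv()*T).as_rotvec()).round(2))
E
python3 - <<'E'
from h import *
togo([.662,-.031,.062],-80)
s=snapshot('scene');f=s['frame'][150:300,150:350];cv2.imwrite('pics/c2.png',cv2.resize(f,(800,600))[:,:,::-1])
E
```

```text
3.38 at [ 0.6619 -0.0299  0.1496] [-180.     -0.    -79.81] j [ 14.  23.  -8.   0. -58.  -4.] F [ 0.  -0.3  0.1] open 0.0452 0.0
shift cm [0.11 0.01 8.76] turn [-0.   -0.    0.19]
```

View pics/c2.png

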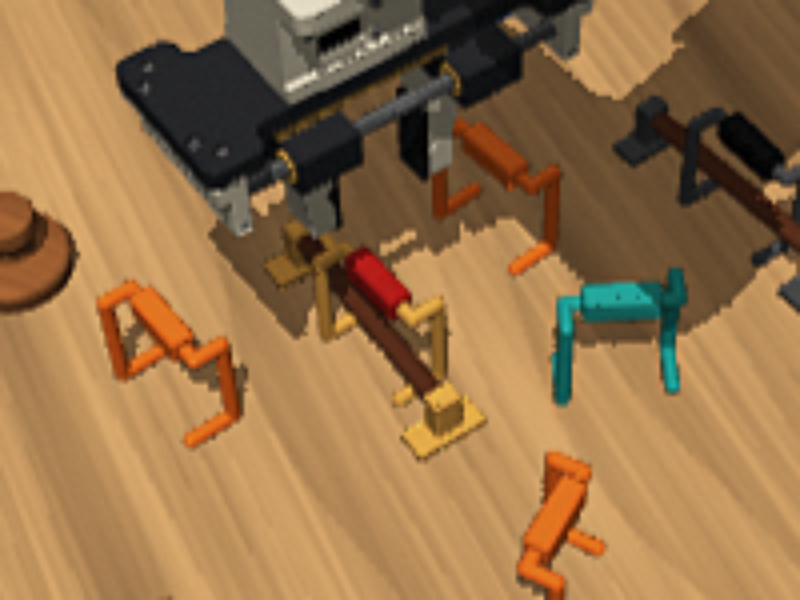

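The gripper straddles the red grip (crop pixels ~(375,285)) with the fingers across the bar. The neighbouring decoys are clear, so I'll descend and close.

Request:
play_rows(plan=[[0.1,0,2,0,0,0],[0,0,2,0,0,0],[0,0,2,0,0,0],[0,0,1,0,0,0],[0,0,1,0,0,0],[0,0,0.7,0,0,0],[0,0,0,0,0,0],[0,0,0,0,0,0]])

```text
clock: 4.1
tool_pos: [0.6624, -0.0309, 0.0629]
orientation: [-180.0, -0.0, -80.0]
force: [0.6, -0.6, 0.1]
opening: 0.0448
gripper_force: 0.0
```

Request:
play_rows(plan=[[0,0,0,0,0,0],[0,0,0,0,0,0],[0,0,0,0,0,0],[0,0,0,0,0,0],[0,0,0,0,0,0],[0,0,0,0,0,0],[0,0,0,0,0,0],[0,0,0,0,0,0]], grip=0)

```text
clock: 4.77
tool_pos: [0.6622, -0.0309, 0.0629]
orientation: [-180.0, -0.0, -80.0]
force: [-0.5, 0.3, 2.2]
opening: 0.0134
gripper_force: 29.9
```

Gripped at 13.4 mm. Next: raise 3 mm and turn 75° counter-clockwise.

Request:
play_rows(plan=[[0,0,-0.3,0,0,0],[0,0,0,0,0,0],[0,0,0,0,0,-5],[0,0,0,0,0,-5],[0,0,0,0,0,-5],[0,0,0,0,0,-5],[0,0,0,0,0,-5],[0,0,0,0,0,-5],[0,0,0,0,0,-5],[0,0,0,0,0,-5]])

```text
clock: 5.6
tool_pos: [0.6619, -0.0309, 0.0653]
orientation: [180.0, 0.0, -39.8]
force: [-0.5, -1.0, -1.9]
opening: 0.0137
gripper_force: 29.9
```

Request:
play_rows(plan=[[0,0,0,0,0,-5],[0,0,0,0,0,-5],[0,0,0,0,0,-5],[0,0,0,0,0,-5],[0,0,0,0,0,-5],[0,0,0,0,0,-5],[0,0,0,0,0,-5],[0,0,0,0,0,0],[0,0,0,0,0,0]])

```text
clock: 6.35
tool_pos: [0.6619, -0.0309, 0.0654]
orientation: [180.0, 0.0, -5.2]
force: [-0.1, -0.0, -0.8]
opening: 0.0134
gripper_force: 29.9
```

Run:
```python
from h import *
togo([.662,-.031,.16],-5)
s=snapshot('scene');f=s['frame'][150:300,150:350];cv2.imwrite('pics/c3.png',cv2.resize(f,(800,600))[:,:,::-1])
```

```text
6.35 at [ 0.6619 -0.0309  0.0654] [ 1.80e+02  2.00e-02 -5.16e+00] j [ 14.  28. -13.  -0. -49.  71.] F [-0.1 -0.  -0.8] open 0.0134 29.890737533569336
shift cm [ 0.    0.01 -9.46] turn [ 0.    0.02 -0.16]
```

View pics/c3.png

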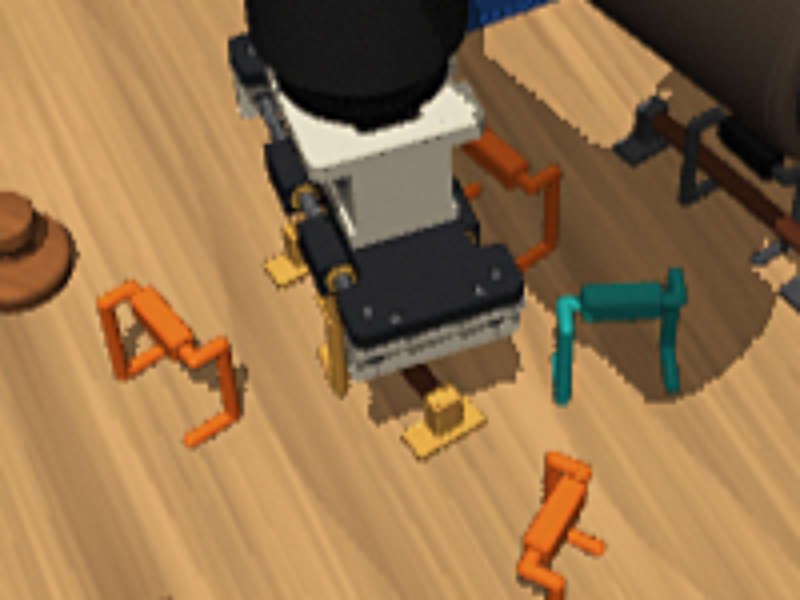

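The rail hasn't moved (near foot still at (443,420)) and the hook has turned. Lifting now.

Request:
play_rows(plan=[[0,0,-0.5,0,0,0],[0,0,-0.5,0,0,0],[0,0,-0.5,0,0,0],[0,0,-0.5,0,0,0],[0,0,-0.5,0,0,0],[0,0,-0.5,0,0,0],[0,0,-1,0,0,0],[0,0,-1.5,0,0,0],[0,0,-2,0,0,0],[0,0,-2,0,0,0],[0,0,0,0,0,0],[0,0,0,0,0,0],[0,0,0,0,0,0],[0,0,0,0,0,0]])

```text
clock: 7.57
tool_pos: [0.6614, -0.031, 0.1599]
orientation: [180.0, 0.1, -5.0]
force: [0.5, 0.6, -0.9]
opening: 0.0139
gripper_force: 29.9
```

Run:
```python
from h import *
togo([.545,.327,.16],-5)
s=snapshot('scene');f=s['frame'][100:300,130:397];cv2.imwrite('pics/c4.png',cv2.resize(f,(800,600))[:,:,::-1])
```

```text
7.57 at [ 0.6614 -0.031   0.1599] [ 1.7999e+02  8.0000e-02 -5.0200e+00] j [ 14.  23.  -7.  -0. -60.  71.] F [ 0.5  0.6 -0.9] open 0.0139 29.891264140605927
shift cm [-14.73 -34.64   0.  ] turn [ 0.01  0.08 -0.02]
```

View pics/c4.png

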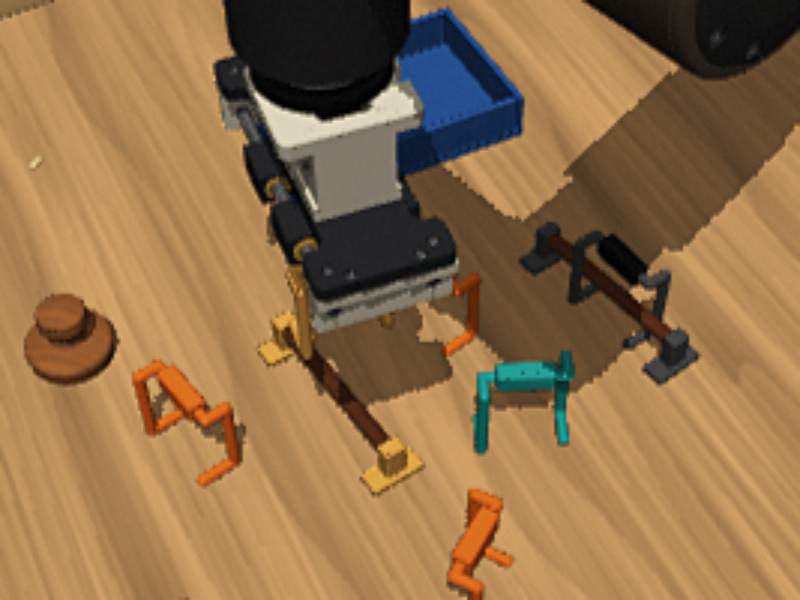

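The hook hangs clear and the rail is still flat on the bench, from about (275,340) to (392,465). Carrying the hook to the green box.

Request:
play_rows(plan=[[-1.23,-2.89,0,0,0,0],[-1.23,-2.89,0,0,0,0],[-1.23,-2.89,0,0,0,0],[-1.23,-2.89,0,0,0,0],[-1.23,-2.89,0,0,0,0],[-1.23,-2.89,0,0,0,0],[-1.23,-2.89,0,0,0,0],[-1.23,-2.89,0,0,0,0],[-1.23,-2.89,0,0,0,0],[-1.23,-2.89,0,0,0,0],[-1.23,-2.89,0,0,0,0],[-1.23,-2.89,0,0,0,0],[0,0,0,0,0,0],[0,0,0,0,0,0]])

```text
clock: 8.78
tool_pos: [0.5443, 0.3289, 0.1596]
orientation: [179.9, 0.1, -4.8]
force: [0.2, -0.1, -1.9]
opening: 0.0137
gripper_force: 29.9
```

Request:
play_rows(plan=[[0,0,2,0,0,0],[0,0,2,0,0,0],[0,0,2,0,0,0],[0,0,1,0,0,0],[0,0,0.8,0,0,0],[0,0,0.5,0,0,0],[0,0,0.3,0,0,0],[0,0,0.2,0,0,0],[0,0,0,0,0,0],[0,0,0,0,0,0]])

```text
clock: 9.62
tool_pos: [0.5456, 0.3278, 0.0733]
orientation: [-180.0, -0.0, -5.0]
force: [0.4, -0.4, -1.3]
opening: 0.0139
gripper_force: 29.9
```

Request:
play_rows(plan=[[0,0,0.2,0,0,0],[0,0,0.2,0,0,0],[0,0,0,0,0,0],[0,0,0,0,0,0]])

```text
clock: 9.95
tool_pos: [0.5455, 0.3277, 0.0689]
orientation: [-180.0, -0.0, -5.0]
force: [0.5, 0.3, 0.2]
opening: 0.0137
gripper_force: 29.9
```

Request:
play_rows(plan=[[0,0,0,0,0,0],[0,0,0,0,0,0],[0,0,0,0,0,0],[0,0,0,0,0,0],[0,0,0,0,0,0],[0,0,-1,0,0,0],[0,0,-2,0,0,0],[0,0,-3,0,0,0],[0,0,-3,0,0,0],[0,0,0,0,0,0],[0,0,0,0,0,0]], grip=4.5)

```text
clock: 10.87
tool_pos: [0.5462, 0.3284, 0.1617]
orientation: [-179.8, -0.2, -5.0]
force: [0.2, 1.5, 0.1]
opening: 0.0448
gripper_force: 0.0
```

Run:
```python
from h import *
s=snapshot('scene');snapshot('top')
for c in ('scene','top'):
  for t in ('hook_grip','rail_mid','dark_hook_grip'):
    print(c,t,[(np.round(d['position'],3).tolist(),round(d['score'],2)) for d in spot_point(c,t)])
for p,n,cc in blobs(s,'brass'): print(n,cc.round(),ray(s,p,.012).mean(0).round(4))
for p,n,cc in blobs(s,'red'): print('red',n,cc.round(),ray(s,p,.07).mean(0).round(4))
togo([.6625,-.0405,.16],-81.5)
cv2.imwrite('pics/c5.png',cv2.resize(s['frame'],(800,600))[:,:,::-1])
```

```text
scene hook_grip [([0.571, -0.08, 0.06], 0.86), ([0.765, -0.051, 0.065], 0.77), ([0.647, 0.127, 0.064], 0.66), ([0.545, 0.326, 0.065], 0.59), ([0.558, 0.034, 0.059], 0.56)]
scene rail_mid [([0.662, -0.043, 0.026], 0.95)]
scene dark_hook_grip [([0.452, -0.026, 0.059], 0.65)]
top hook_grip [([0.762, -0.052, 0.064], 0.77), ([0.643, 0.128, 0.062], 0.73), ([0.57, -0.079, 0.063], 0.68), ([0.544, 0.331, 0.068], 0.59), ([0.568, 0.033, 0.062], 0.5), ([0.662, -0.041, 0.025], 0.29)]
top rail_mid [([0.661, -0.038, 0.024], 0.83)]
top dark_hook_grip [([0.448, -0.025, 0.062], 0.67)]
21 [224. 206.] [ 0.6672 -0.1214  0.012 ]
15 [233. 211.] [ 0.6571 -0.1004  0.012 ]
39 [221. 217.] [ 0.6865 -0.0961  0.012 ]
22 [260. 248.] [0.6465 0.012  0.012 ]
26 [266. 255.] [0.6423 0.0319 0.012 ]
37 [255. 260.] [0.6675 0.032  0.012 ]
11 [399. 294.] [0.4614 0.2201 0.012 ]
16 [436. 348.] [0.4676 0.3341 0.012 ]
red 199 [404. 350.] [0.5444 0.3278 0.07  ]
11.27 at [0.545  0.3272 0.1577] [ 1.7993e+02  5.0000e-02 -5.0000e+00] j [ 49.  21. -11.  -0. -58.  36.] F [ 0.7  0.1 -0.4] open 0.045 0.0
shift cm [14.91 35.61 -0.2 ] turn [ 0.09 -0.   76.5 ]
```

View pics/c5.png

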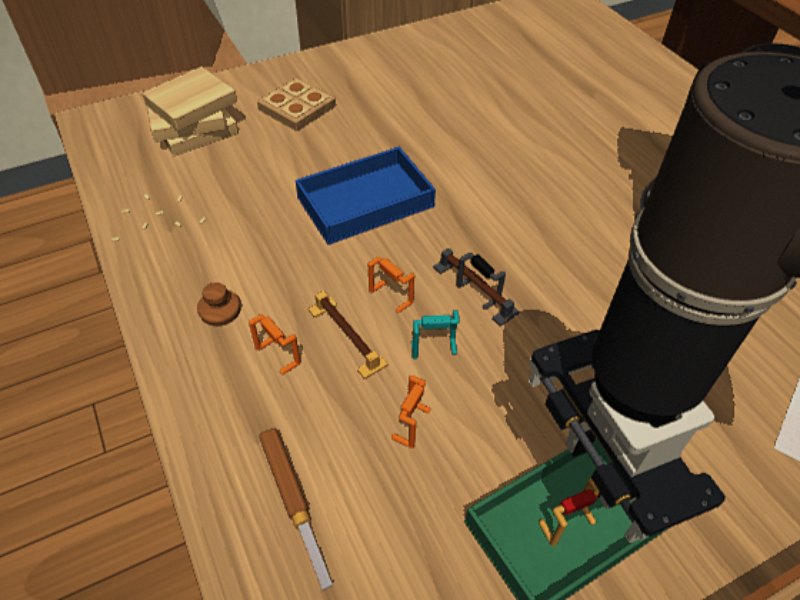

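The hook stands in the green box, with its red grip at (578,500). The rail stands alone at about (345,335). Moving back to the rail at (0.662, -0.041), yaw -82.

Request:
play_rows(plan=[[1.24,2.97,0,0,0,0],[1.24,2.97,0,0,0,0],[1.24,2.97,0,0,0,0],[1.24,2.97,0,0,0,0],[1.24,2.97,0,0,0,0],[1.24,2.97,0,0,0,0],[1.24,2.97,0,0,0,0],[1.24,2.97,0,0,0,0],[1.24,2.97,0,0,0,0],[1.24,2.97,0,0,0,0],[1.24,2.97,0,0,0,0],[1.24,2.97,0,0,0,0]])

```text
clock: 12.27
tool_pos: [0.6626, -0.0422, 0.1582]
orientation: [180.0, 0.0, -5.0]
force: [0.2, 0.3, 0.6]
opening: 0.045
gripper_force: 0.0
```

Request:
play_rows(plan=[[0,0,0,0,0,7],[0,0,0,0,0,7],[0,0,0,0,0,7],[0,0,0,0,0,7],[0,0,0,0,0,7],[0,0,0,0,0,7],[0,0,0,0,0,7],[0,0,0,0,0,7],[0,0,0,0,0,7],[0,0,0,0,0,7],[0,0,0,0,0,7],[0,0,0,0,0,0],[0,0,0,0,0,0]])

```text
clock: 13.35
tool_pos: [0.6623, -0.0406, 0.1581]
orientation: [180.0, -0.0, -81.8]
force: [-0.4, 0.4, 0.1]
opening: 0.0449
gripper_force: 0.0
```

Run:
```python
from h import *
togo([.6618,-.041,.030],-82)
```

```text
13.35 at [ 0.6623 -0.0406  0.1581] [179.96  -0.   -81.78] j [ 13.  23.  -7.  -0. -60.  -5.] F [-0.4  0.4  0.1] open 0.0449 0.0
shift cm [ 0.03  0.04 12.81] turn [ 0.04 -0.    0.22]
```

Request:
play_rows(plan=[[0,0,3,0,0,0],[0,0,3,0,0,0],[0,0,2.5,0,0,0],[0,0,2,0,0,0],[0,0,1,0,0,0],[0,0,0.8,0,0,0],[0,0,0.5,0,0,0],[0,0,0,0,0,0],[0,0,0,0,0,0]])

```text
clock: 14.1
tool_pos: [0.663, -0.0405, 0.0314]
orientation: [-179.9, -0.0, -82.0]
force: [-0.6, -0.3, -0.2]
opening: 0.0451
gripper_force: 0.0
```

Request:
play_rows(plan=[[0,0,0,0,0,0],[0,0,0,0,0,0],[0,0,0,0,0,0],[0,0,0,0,0,0],[0,0,0,0,0,0],[0,0,0,0,0,0],[0,0,0,0,0,0],[0,0,0,0,0,0]], grip=0)

```text
clock: 14.77
tool_pos: [0.6627, -0.0405, 0.0309]
orientation: [-180.0, -0.0, -82.0]
force: [-1.1, -0.5, 2.4]
opening: 0.0112
gripper_force: 30.0
```

Request:
play_rows(plan=[[0,0,-0.5,0,0,0],[0,0,-1.5,0,0,0],[0,0,-2.5,0,0,0],[0,0,-2.5,0,0,0],[0,0,-2.5,0,0,0],[0,0,-2,0,0,0],[0,0,-1,0,0,0],[0,0,0,0,0,0],[0,0,0,0,0,0]])

```text
clock: 15.52
tool_pos: [0.6619, -0.0405, 0.155]
orientation: [180.0, 0.0, -82.0]
force: [-0.3, -0.4, -2.5]
opening: 0.0112
gripper_force: 30.0
```

Request:
play_rows(plan=[[0,0,0,0,0,-6.9],[0,0,0,0,0,-6.9],[0,0,0,0,0,-6.9],[0,0,0,0,0,-6.9],[0,0,0,0,0,-6.9],[0,0,0,0,0,-6.9],[0,0,0,0,0,-6.9],[0,0,0,0,0,-6.9],[0,0,0,0,0,-6.9],[0,0,0,0,0,-6.9],[0,0,0,0,0,-6.9],[0,0,0,0,0,-6.9],[0,0,0,0,0,0]])

```text
clock: 16.6
tool_pos: [0.6612, -0.0407, 0.153]
orientation: [180.0, 0.2, 1.1]
force: [-0.4, 0.3, -2.2]
opening: 0.0113
gripper_force: 30.0
```

Run:
```python
from h import *
togo([.511,-.2925,.15],1)
```

```text
16.6 at [ 0.6612 -0.0407  0.153 ] [179.98   0.22   1.1 ] j [ 13.  23.  -8.  -0. -59.  78.] F [-0.4  0.3 -2.2] open 0.0113 29.976594150066376
shift cm [-15.5   24.89   0.37] turn [0.02 0.22 0.1 ]
```

Request:
play_rows(plan=[[-1.55,2.49,0,0,0,0],[-1.55,2.49,0,0,0,0],[-1.55,2.49,0,0,0,0],[-1.55,2.49,0,0,0,0],[-1.55,2.49,0,0,0,0],[-1.55,2.49,0,0,0,0],[-1.55,2.49,0,0,0,0],[-1.55,2.49,0,0,0,0],[-1.55,2.49,0,0,0,0],[-1.55,2.49,0,0,0,0],[0,0,0,0,0,0],[0,0,0,0,0,0],[0,0,0,0,0,0]])

```text
clock: 17.68
tool_pos: [0.5104, -0.2917, 0.1546]
orientation: [-180.0, 0.1, 0.6]
force: [1.2, 0.2, -2.3]
opening: 0.0106
gripper_force: 30.0
```

Run:
```python
from h import *
togo([.511,-.2925,.039],1)
s=snapshot('scene');f=s['frame'][60:240,150:390];cv2.imwrite('pics/c6.png',cv2.resize(f,(800,600))[:,:,::-1])
```

```text
17.68 at [ 0.5104 -0.2917  0.1546] [-1.7997e+02  8.0000e-02  6.0000e-01] j [-11.  17. -18.  -0. -56. 101.] F [ 1.2  0.2 -2.3] open 0.0106 29.980251789093018
shift cm [ 0.07  0.09 11.56] turn [-0.03  0.08 -0.4 ]
```

View pics/c6.png

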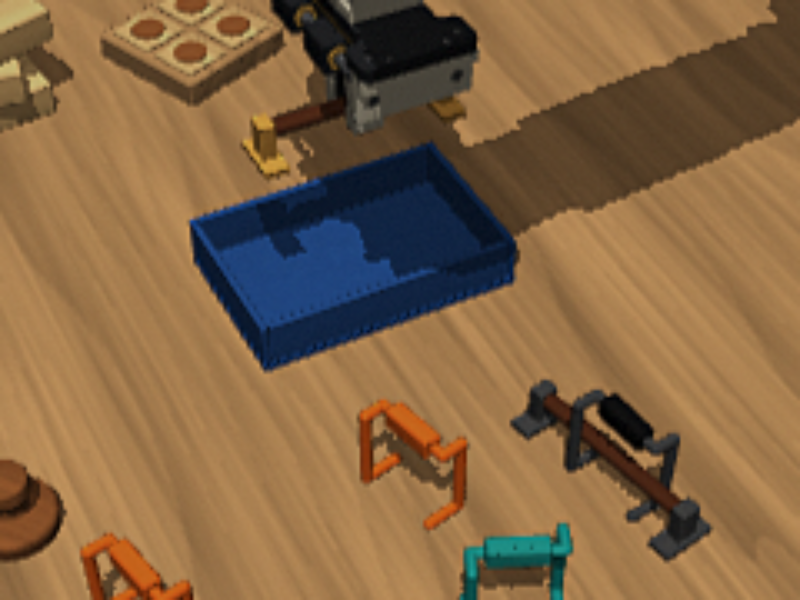

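The rail hangs level above the blue box, parallel to its long side. Lowering.

Request:
play_rows(plan=[[0.05,0.1,2.5,0,0,0],[0,0,2.5,0,0,0],[0,0,2.5,0,0,0],[0,0,1.5,0,0,0],[0,0,1,0,0,0],[0,0,0.7,0,0,0],[0,0,0.3,0,0,0],[0,0,0.3,0,0,0],[0,0,0,0,0,0],[0,0,0,0,0,0]])

```text
clock: 18.57
tool_pos: [0.5119, -0.2928, 0.0433]
orientation: [180.0, -0.1, 0.8]
force: [0.9, -0.3, -1.9]
opening: 0.011
gripper_force: 30.0
```

Request:
play_rows(plan=[[0,0,0.3,0,0,0],[0,0,0.2,0,0,0],[0,0,0.1,0,0,0],[0,0,0,0,0,0],[0,0,0,0,0,0]])

```text
clock: 18.98
tool_pos: [0.5115, -0.2928, 0.0368]
orientation: [180.0, -0.0, 0.8]
force: [-0.4, 0.9, 0.3]
opening: 0.0108
gripper_force: 30.0
```

Request:
play_rows(plan=[[0,0,0,0,0,0],[0,0,0,0,0,0],[0,0,0,0,0,0],[0,0,0,0,0,0],[0,0,0,0,0,0],[0,0,0,0,0,0],[0,0,-1,0,0,0],[0,0,-2,0,0,0],[0,0,-3,0,0,0],[0,0,-4,0,0,0],[0,0,-4,0,0,0],[0,0,-2,0,0,0],[0,0,0,0,0,0],[0,0,0,0,0,0],[0,0,0,0,0,0]], grip=4.5)

```text
clock: 20.23
tool_pos: [0.5109, -0.2925, 0.1966]
orientation: [-180.0, 0.0, 0.8]
force: [-0.7, 0.4, -0.7]
opening: 0.0451
gripper_force: 0.0
```

Run:
```python
from h import *
s=snapshot('scene');snapshot('top')
for c in ('scene','top'):
  for t in ('hook_grip','rail_mid','dark_hook_grip'):
    print(c,t,[(np.round(d['position'],3).tolist(),round(d['score'],2)) for d in spot_point(c,t)])
togo([.511,-.2925,.2],1)
cv2.imwrite('pics/c7.png',cv2.resize(s['frame'],(800,600))[:,:,::-1])
```

```text
scene hook_grip [([0.545, 0.327, 0.069], 0.75), ([0.571, -0.079, 0.062], 0.75), ([0.559, 0.036, 0.061], 0.75), ([0.768, -0.054, 0.067], 0.65), ([0.647, 0.124, 0.064], 0.63)]
scene rail_mid [([0.511, -0.294, 0.03], 0.86)]
scene dark_hook_grip [([0.447, -0.025, 0.058], 0.67), ([0.507, -0.293, 0.032], 0.38)]
top hook_grip [([0.544, 0.329, 0.066], 0.74), ([0.564, 0.032, 0.061], 0.74), ([0.572, -0.08, 0.065], 0.58), ([0.762, -0.05, 0.062], 0.56), ([0.645, 0.131, 0.059], 0.54)]
top rail_mid []
top dark_hook_grip [([0.45, -0.025, 0.066], 0.71), ([0.546, 0.327, 0.067], 0.69)]
20.63 at [ 0.5113 -0.2927  0.196 ] [-1.7999e+02  6.0000e-02  8.0000e-01] j [-11.  15. -14.  -0. -61. 102.] F [-0.8 -0.   0.1] open 0.0449 0.0
shift cm [-0.03 -0.02 -0.4 ] turn [-0.01  0.06 -0.2 ]
```

View pics/c7.png

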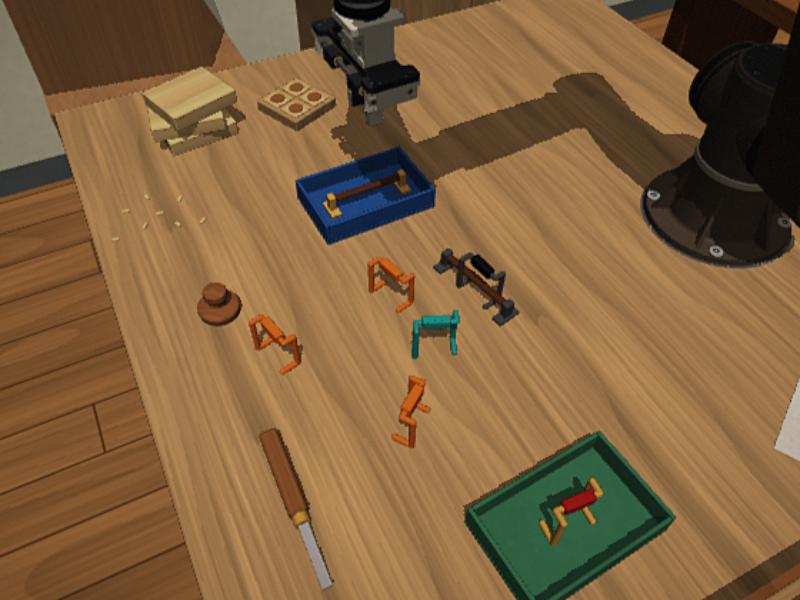

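The rail lies flat in the blue box at (367,190), and the hook stands in the green box at (575,505). The black hook is unmoved and the gripper is clear, so I'm handing in.

```bash
python3 -c "
from plant import *
print(close_job())"
```

```text
the job is handed in; nothing more can be done
None
```

The job is handed in, with no verdict returned: the last pictures show the brass hook standing in the green box, the rail flat in the blue box, and the black hook where it was.

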